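# Set the length stop on the sawing board and butt the batten to it

## Task

Get the next cut ready on the sawing board: with your fingertips press down the brake button in the middle of the sliding length stop, keep it down while you push the stop to the left along its rail until it meets the pinned end block, and let the button up again so that the brake holds it there. Then push the batten along the fence by its right-hand end until its left end butts against the stop arm, lying flat and still along the fence. Do not lift the batten, do not force the stop along with its brake on, and leave everything else where it is.

Things in the scene. Friction and masses are not known exactly. Their poses are not given: they have to be found in the camera images.
- saw_board: Fixed plywood sawing board, 180 x 600 x 18 mm; origin at the centre of its underside on the bench top; x across it, away from the robot, y along the fence to the left, z up. Along its far side a fence 30 mm thick (x 35 to 65 mm, top at z = 58 mm): walnut from y = -290 to -52 mm, then a saw kerf, then an aluminium rail with a scale from y = -47 to 290 mm. Both near faces are at x = 35 mm.
- length_stop (a joint): Sliding length stop on the rail, in m: the y of its middle in the saw board's frame (0 to 0.235), growing to the left, towards the end block. A grey metal saddle 44 (x) by 76 (y) mm, 20 mm high, on top of the rail, with an aluminium stop arm hanging in front of the fence at its right end. Brake on, it resists about 15 N; button down, about 1 N.
- brake_button (a joint): Travel of the brake button, in m: 0 up (brake on), 0.005 fully down at a hard stop; it springs back. The push it needs grows to about 5 N at the bottom; the brake eases as the button goes down and is quite free over its last millimetre.
- button_top (a point): Centre of the brake button's thumb surface, in the middle of the length stop, 84 mm above the bench when up; moves with it. The button is a black dished plate 30 (x) by 46 (y) mm with a 5 mm high lip across each y end (36 mm between the lips), open to the sides in x. When up it stands 6 mm above the stop's body, 1 mm when down.
- stop_left_end (a point): Middle of the length stop's left end face, 38 mm left of its middle, 10 mm above the rail top: this face meets the end block. Axes as the saw board.
- stop_arm_face (a point): On the right-hand face of the stop arm, where the batten's left end has to butt, 11 mm above the board's top. The arm is 8 mm thick, reaches 33 mm out in front of the fence and ends 4 mm above the board. Axes as the saw board.
- end_block_face (a point): Middle of the right face of the end block, 10 mm above the rail top: a fixed aluminium block 40 (x) by 34 (y) mm, 18 mm high, astride the rail, with a pin and a knurled screw on top (30 mm above the rail top) and an index line. Pinned at a different place on the rail each time. Axes as the saw board.
- batten_mid (a point): Centre of the loose fir batten, 45 mm wide (x), 250 mm long (y), 22 mm thick, about 0.13 kg, lying on the board in front of the fence and to the right of the stop arm, up to about 4 mm off the fence; axes nearly as the saw board. Lying on the board its centre is at z = 29 mm.
- batten_left_end (a point): Middle of the batten's left end face, 125 mm left of its centre, 29 mm above the bench.
- batten_right_end (a point): Middle of the batten's right end face, 125 mm right of its centre, 29 mm above the bench; it may overhang the board's right edge. The bench is free for 60 mm to the right of it.
- pencil: Bystander: flat carpenter's pencil 15 x 180 x 8 mm lying along the near edge of the saw board.
- offcut: Bystander: fir offcut 45 x 60 x 22 mm lying on the near left part of the saw board.
- drill: Bystander: cordless drill standing on its battery, 220 mm high, behind the saw board.
- sander: Bystander: random-orbit sander, 125 mm across, 150 mm high, behind the saw board.
- bar_clamp: Bystander: one-hand bar clamp 320 mm long lying at the left.
- try_square: Bystander: try square, 115 mm stock and 160 mm blade, lying at the right.
- tape_measure: Bystander: tape measure 70 mm, 40 mm high, behind the saw board at the left.
- glue: Bystander: glue bottle 60 mm across, 190 mm high, behind the saw board.

How it is judged:
By the outcome, as a careful person would: the job done as asked, in the order asked, and still so for the second after the job is handed in, with the robot touching nothing.
It also fails if it takes over 58 s, if anything falls off the work surface, if the arm or the gripper's body presses on something with over 40 N, if the wrist force passes 120 N, or if a joint passes its speed limit or range.

## Robot

A 7-joint arm with a two-finger parallel gripper is mounted at the origin on the work surface. World frame = base frame: x ahead of the robot, y to its left, z up, the work surface at z = 0. Lengths are in mm, angles in rad, forces in N, time in s.
With the tool pointing down it reaches from about 400 to 925 mm from the base axis. Payload 5.6 kg.
Tool frame: the origin (TCP) lies at the very end of the fingers, on their centre line; the grasp point (between the pads) lies 19 mm behind it; z points along the fingers, y is the line along which they close (so a half turn about z gives the same grasp; the last joint's range is limited). The gripper opens to 85 mm and grips with 20 to 120 N. Pads are 22 mm wide; open, the fingers measure 114 mm over their backs; the gripper's body (76 mm by 85 mm) begins 54 mm behind the grasp point. The pads swing forward as they close: fully open they stand 13 mm farther back than shut.
Start: joints at [-0.043, 0.468, -0.012, 1.603, 0.006, 1.071, -0.056], TCP at [650.007, -0.044, 196.59] pointing down, gripper open.
Joint ranges: [-2.53, 2.53], [-0.31, 2.02], [-1.57, 1.55], [0.28, 2.44], [-1.29, 4.43], [0.15, 1.84], [-2.92, 2.92]. Speed limits (rad/s): [2.57, 2.57, 3.14, 3.14, 3.14, 3.14, 3.14].

## Interface

Orientations are given as a rotation vector (axis times angle).
In Python, from workcell import * gives the robot as it stands.
- The arm moves only by the tool jog_arm, never from a script. Its argument "plan" is one flat list of numbers, 7 for each row, row after row: the turn, a rotation vector about the tool's x, y, z in degrees, then the shift along the tool's x, y, z in cm, then the opening, from 0 (shut) to 1 (fully open). In form: [rx, ry, rz, x, y, z, hand, rx, ry, rz, x, y, z, hand, ...]. A call has exactly 5 rows; each row is the pose to reach, as a shift and turn from the pose commanded when the call began, along the tool's axes at that moment; what a row does not reach only later rows make up. A row lasts 1/12 s, in which the tool goes at most 41.7 mm and 7.16 degrees, less where a joint would pass 70% of its speed; a pose out of reach is approached as far as the arm can. A call with a gripper value outside its range is refused whole. The fingers move at their own pace and stop on an object; the grip force is fixed at half the most. Time passes only in rows, so rows that repeat a pose let the fingers close, or fill a call up. It gives the time, the measured TCP pose, the force, the opening and the grip force at its end, in the units of the state.
- sense(): the state, without advancing time (a new reading comes with each control period).
- snapshot(name): name is "scene" or "side" or "wrist"; returns a dict with "img" (400x640x3 uint8, red, green, blue), "depth" (400x640 float32, mm along the optical axis (not along the pixel's ray), 0 where there is no reading), "K" (3x3 intrinsics, pixels), "origin" and "orientation" of the camera in the world. Camera axes: x right, y down, z forward; pixel columns grow to the right and rows downward; lengths in mm; the calibration is good to about 2 mm. A picture is of the moment at which its call begins.
- close_job(): hands the job in; it is judged then, once.
The state is a dict: "clock": time; "q": joint angles; "joint_vel": joint speeds; "effort": joint torques, N m; "eef_pos": TCP position; "ee_rot": TCP orientation; "wrist_force": force on the tool from outside, world axes, zero at the start; "ft_torque": the same for the moment, N m; "grip_width": opening from 0.0 (shut) to 1.0 (fully open); "finger_force": force on a finger pad.
Only numpy, scipy, OpenCV 4.12 (cv2) and the standard library are available. Lean on these libraries where they do the work, as an engineer would, in place of code of your own. Each camera call takes 0.05 s, during which the arm holds its last target. There are 200 camera calls.

## Working session

There is one attempt and no reset: what is moved stays moved. The work goes in short steps, Python scripts to look and compute and a tool call to move; the robot and the scene stay as the last step left them, time stands still between calls to the robot, and variables do not carry over. Pictures are saved under pics/ and viewed, at most 10 in all, crops included, and the job is handed in when it is done.

Besides the shell and the picture viewer there is one more tool, called after "Emit:" as name(argument=value, ...) on one line, values as JSON. jog_arm: Moves the arm, as the interface text tells. Its arguments: {"type":"object","properties":{"plan":{"type":"array"}},"required":["plan"]}

```bash
mkdir -p pics; cat > h.py <<'E'
from workcell import *
import numpy as np, cv2
from scipy.spatial.transform import Rotation as R
def rot(o):
    o=np.array(o,float)
    return o if o.shape==(3,3) else (R.from_rotvec(o).as_matrix() if o.size==3 else R.from_quat(o).as_matrix())
def pts(s):
    d=s["depth"];K=np.array(s["K"]);v,u=np.indices(d.shape)
    c=np.stack([(u-K[0,2])/K[0,0]*d,(v-K[1,2])/K[1,1]*d,d],-1)
    return c@rot(s["orientation"]).T+np.array(s["origin"])
def ray(s,u,v,z):
    K=np.array(s["K"]);r=rot(s["orientation"])@np.array([(u-K[0,2])/K[0,0],(v-K[1,2])/K[1,1],1]);o=np.array(s["origin"])
    return o+r*(z-o[2])/r[2]
E
python3 - <<'E'
from h import *
s0=sense();print(s0)
for n in("scene","side"):
    s=snapshot(n);np.save(n,s,allow_pickle=True);cv2.imwrite(f"pics/{n}.png",s["img"][...,::-1])
    print(n,s["origin"],s["orientation"],s["K"])
E
```

```text
{'clock': 0.0, 'q': array([-0.04300642,  0.46840081, -0.01160568,  1.60365765,  0.00599939,
        1.07141995, -0.0562863 ]), 'joint_vel': array([-0.00067727,  0.00015169,  0.0013385 , -0.00091092, -0.00010817,
        0.00116284,  0.00138115]), 'effort': array([-1.81076980e-04, -5.32374322e+01,  2.12178100e-02, -2.51299274e+01,
        1.13576866e-02,  7.69772858e-03, -1.10212341e-06]), 'eef_pos': array([ 6.49351930e+02, -6.82033601e-02,  1.95608986e+02]), 'ee_rot': array([-2.22062648e+00, -2.22053452e+00,  2.19061171e-03]), 'wrist_force': array([ 0.29261932, -0.31572552, -0.00169045]), 'ft_torque': array([-0.01741855, -0.0125708 , -0.04239047]), 'finger_force': 0.0, 'grip_width': 1.001947508341835}
scene [1264.84764249  565.04860145 1445.35958252] [-1.19978736 -2.53306795  0.71590088] [[499.51039924   0.         317.13108081]
 [  0.         499.51039924 199.71670716]
 [  0.           0.           1.        ]]
side [ 343.82521541 1054.31090448  933.33950965] [-0.29278129  2.73062694 -1.31709533] [[389.66438141   0.         315.11350444]
 [  0.         389.66438141 198.1661393 ]
 [  0.           0.           1.        ]]
```

View pics/scene.png

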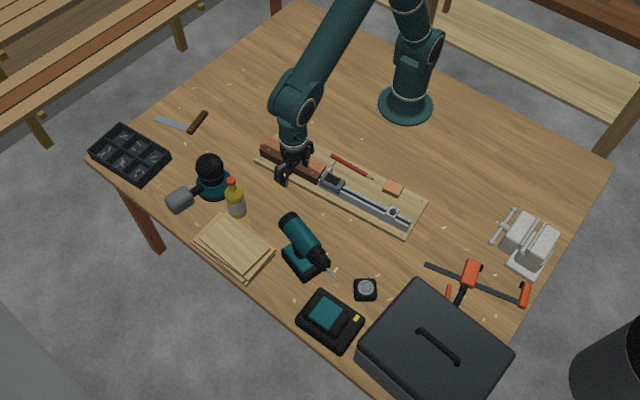

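View pics/side.png

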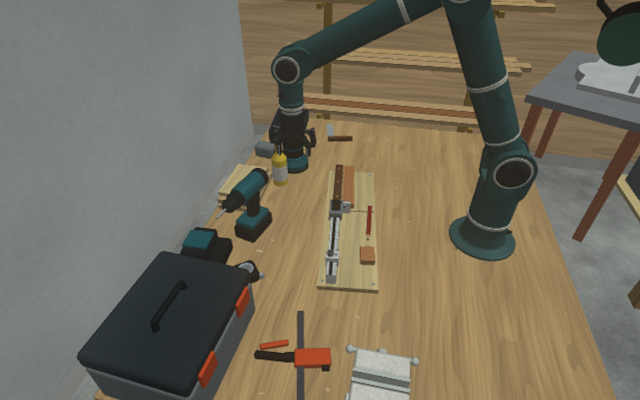

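The scene view shows the board from (255,155) to (425,230), with the stop near (330,180) and the end block near (392,212). In the side view the stop is near (340,207), the end block near (333,256) and the batten near (347,185). I'll look closer with the wrist camera and crops.

```bash
python3 - <<'E'
from h import *
s=snapshot("wrist");np.save("wrist",s,allow_pickle=True);print(s["origin"],s["orientation"],s["K"][0])
a=np.load("side.npy",allow_pickle=True).item();b=np.load("scene.npy",allow_pickle=True).item()
c1=cv2.resize(a["img"][155:300,300:400],None,fx=4,fy=4,interpolation=2)
c2=cv2.resize(b["img"][130:245,245:440],None,fx=4,fy=4,interpolation=2)
cv2.imwrite("pics/w.png",s["img"][...,::-1]);cv2.imwrite("pics/c1.png",c1[...,::-1]);cv2.imwrite("pics/c2.png",c2[...,::-1])
for n,q,l in(("side",a,[(340,207),(333,256),(321,288),(377,290),(375,173),(350,170),(347,185)]),("scene",b,[(336,178),(392,212),(406,235),(428,202)])):
    P=pts(q)
    for u,v in l: print(n,u,v,P[v,u].round(0))
E
```

```text
[649.27928672  72.28372439 372.97265373] [ 2.85781015e+00  2.04829477e-03 -2.92094735e-03] [322.018255     0.         320.86260008]
side 340 207 [481.  38.  82.]
side 333 256 [465. 260.  75.]
side 321 288 [487. 330.   7.]
side 377 290 [324. 310.  16.]
side 375 173 [ 388. -315.   -3.]
side 350 170 [ 487. -254.   39.]
side 347 185 [ 483. -148.   40.]
scene 336 178 [492.  41.  88.]
scene 392 212 [483. 258.  90.]
scene 406 235 [484. 326.  19.]
scene 428 202 [330. 312.  16.]
```

View pics/w.png

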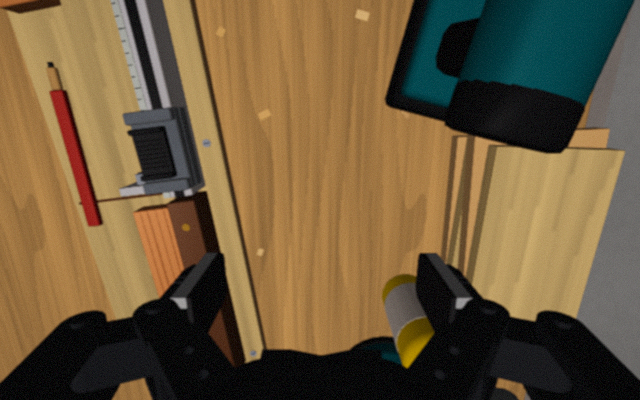

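View pics/c2.png

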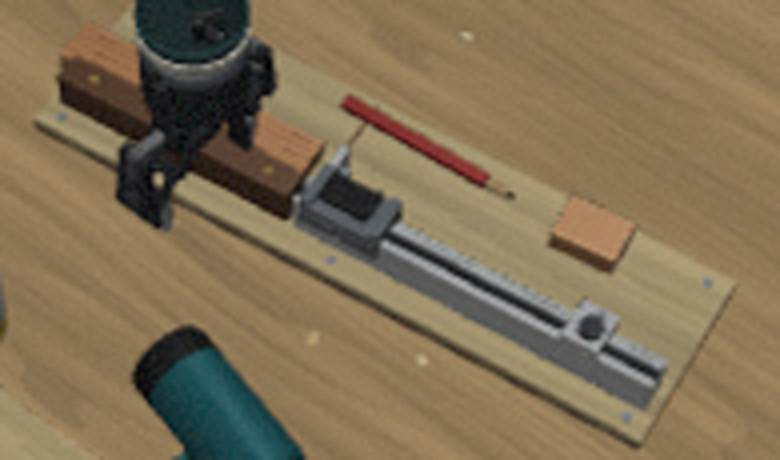

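The wrist view shows the stop near (155,150), its black button at (153,152), and the stop arm near (140,190). The batten and fence come to about (170,215), and the lines tilt a few degrees. The scene crop shows the end block at (592,325). Next I'll fit the geometry from depth by height.

```bash
cat > m.py <<'E'
from h import *
def region(P,zl,zh,c=None,e=None,r=None):
    m=(P[...,2]>zl)&(P[...,2]<zh)&(P[...,0]>300)&(P[...,0]<560)&(np.abs(P[...,1])<370)
    return m
if __name__=="__main__":
  for n in("side","scene","wrist"):
    s=np.load(n+".npy",allow_pickle=True).item();P=pts(s);I=s["img"].astype(int)
    for lab,zl,zh in(("board18",14,22),("fence58",54,62),("batten40",37,43)):
        m=region(P,zl,zh); q=P[m]
        _,k,st,_=cv2.connectedComponentsWithStats(cv2.morphologyEx(m.astype(np.uint8),2,np.ones((2,2))),connectivity=4)
        for i in np.argsort(-st[1:,4])[:3]+1:
            if st[i,4]<60: continue
            w=P[k==i]; print(n,lab,st[i,4],cv2.minAreaRect(w[:,:2].astype(np.float32)),"z",np.median(w[:,2]).round(1),I[k==i].mean(0).round())
E
python3 m.py
```

```text
side board18 3868 ((398.027587890625, 380.2342224121094), (181.80770874023438, 1351.3238525390625), 6.99176549911499) z 18.3 [163. 149. 109.]
side fence58 302 ((413.3941955566406, 540.0032348632812), (35.4067497253418, 1037.5128173828125), 9.428519248962402) z 58.4 [125. 125. 114.]
side fence58 256 ((447.09368896484375, 371.79547119140625), (30.513385772705078, 1380.230712890625), 7.337456226348877) z 57.9 [96. 73. 50.]
side fence58 134 ((461.68707275390625, 283.04901123046875), (28.78242301940918, 71.62345123291016), 7.149471282958984) z 57.8 [122. 122. 112.]
side batten40 320 ((407.5355529785156, 372.3282470703125), (44.91461944580078, 1369.167724609375), 7.215913772583008) z 40.0 [150. 112.  75.]
side batten40 167 ((341.97998046875, 602.164794921875), (47.37986755371094, 903.0576171875), 2.7695038318634033) z 39.5 [149. 111.  74.]
scene board18 231 ((363.1385803222656, 289.54144287109375), (127.55641174316406, 64.78512573242188), 42.111263275146484) z 17.7 [156. 141. 107.]
scene board18 221 ((797.7166748046875, 362.56689453125), (1015.5039672851562, 74.7796630859375), 27.646251678
[... 1030 characters left out ...]
t fence58 1785 ((554.4246826171875, 3.5323944091796875), (226.19259643554688, 61.948020935058594), 51.05162811279297) z 57.9 [92. 56. 35.]
wrist fence58 636 ((567.545166015625, -103.47053527832031), (256.31243896484375, 40.901702880859375), 71.0020980834961) z 57.7 [66. 36. 21.]
wrist batten40 2573 ((523.4825439453125, -11.3857421875), (291.83251953125, 79.86283874511719), 48.65278244018555) z 40.1 [186. 117.  64.]
wrist batten40 267 ((501.4166259765625, 117.54728698730469), (6.898468494415283, 96.77262878417969), 10.87389087677002) z 38.3 [67. 63. 62.]
wrist batten40 264 ((486.37591552734375, 128.8427734375), (18.431907653808594, 344.3922119140625), 73.9168701171875) z 39.4 [113.  66.  33.]
```

```bash
cat > m2.py <<'E'
from h import *
S={n:np.load(n+".npy",allow_pickle=True).item() for n in("side","scene","wrist")}
for n,s in S.items():
    P=pts(s);inb=(P[...,0]>300)&(P[...,0]<570)&(np.abs(P[...,1])<350)
    for lab,zl,zh in(("fence58",56,60),("batten40",38,42),("board",16.5,19.5),("saddle78",76,80),("lip89/btn84",81,91),("block76",74,77)):
        m=(inb&(P[...,2]>zl)&(P[...,2]<zh)).astype(np.uint8)
        _,k,st,_=cv2.connectedComponentsWithStats(m,connectivity=4)
        for i in [j for j in np.argsort(-st[1:,4])[:4]+1 if st[j,4]>25]:
            w=P[k==i]; vx,vy,x0,y0=cv2.fitLine(w[:,:2].astype(np.float32),cv2.DIST_HUBER,0,.01,.01).ravel()
            a=np.deg2rad(7.2);u=w[:,0]*np.cos(a)+w[:,1]*np.sin(a);v=-w[:,0]*np.sin(a)+w[:,1]*np.cos(a)
            print(n,lab,st[i,4],"yaw",np.rad2deg(np.arctan(-vx/vy)).round(2),"u",np.percentile(u,[1,50,99]).round(1),"v",np.percentile(v,[1,50,99]).round(1),"rgb",s["img"][k==i].mean(0).round())
E
python3 m2.py
```

```text
side fence58 211 yaw 7.96 u [481.5 497.4 510.7] v [  5.3  86.1 155.8] rgb [124. 125. 119.]
side fence58 182 yaw 6.93 u [481.3 494.6 509.8] v [-314.9 -191.   -95.3] rgb [88. 66. 45.]
side fence58 105 yaw 10.39 u [482.1 497.2 511.5] v [207.6 231.4 257.8] rgb [120. 121. 114.]
side batten40 180 yaw 8.49 u [434.2 455.7 477.1] v [-340.2 -247.3 -172.8] rgb [149. 107.  70.]
side batten40 130 yaw 18.47 u [365.4 386.8 408.5] v [117.7 149.2 175.7] rgb [151. 110.  73.]
side batten40 87 yaw 5.38 u [433.4 458.6 474.8] v [-182.7 -144.2 -106.6] rgb [149. 109.  73.]
side board 743 yaw 24.23 u [357.9 429.2 478.6] v [ 83.5 205.7 267.8] rgb [168. 154. 112.]
side board 388 yaw -12.99 u [392.1 437.7 479.9] v [-57.   28.5 117.3] rgb [170. 155. 112.]
side board 115 yaw 23.12 u [357.1 393.5 430. ] v [-329.6 -296.3 -237.9] rgb [165. 151. 110.]
side board 72 yaw 7.2 u [385.1 409.9 438.1] v [-107.5  -54.9  -32. ] rgb [163. 148. 107.]
side lip89/btn84 82 yaw 2.9 u [481.9 495.6 510.3] v [-53.1 -31.3  -5.9] rgb [56. 50. 40.]
side lip89/btn84 37 yaw 73.41 u [492.6 503.  512.5] v [186.1 196.6 206. ] rgb [80. 79. 76.
[... 1066 characters left out ...]
.9 512.6] v [ 13.1  58.  100.8] rgb [67. 63. 62.]
wrist batten40 187 yaw -83.94 u [371.  383.4 407. ] v [113.2 114.9 118.4] rgb [135.  79.  39.]
wrist batten40 50 yaw 7.23 u [511.2 511.6 512.2] v [-261.5 -239.7 -215.2] rgb [24. 11.  7.]
wrist board 19683 yaw 0.92 u [357.5 404.5 458.9] v [-223.7    9.1  114.2] rgb [172. 143.  91.]
wrist board 7972 yaw 7.07 u [511.2 524.2 537. ] v [-315.3  -59.8  103.3] rgb [175. 146.  93.]
wrist saddle78 601 yaw -82.94 u [476.2 497.9 519. ] v [-4.9  0.4  5.7] rgb [83. 85. 89.]
wrist saddle78 512 yaw -83.05 u [475.7 497.7 518.9] v [-69.7 -64.2 -59.2] rgb [83. 85. 90.]
wrist lip89/btn84 1805 yaw 6.55 u [482.8 498.3 512.2] v [-54.3 -31.4  -9.4] rgb [29. 28. 27.]
```

Measurements agree with the given sizes:

| Item | Value |
|---|---|
| Yaw | 7.2° |
| Fence | u 482–512 |
| Button centre | world (497.6, 30.9), z 84 |
| End block | right face about v 173, so about 167 mm of stop travel |
| Batten | u 434–477, v −344 to −94 |

Next I move over the button with the fingers shut.

Emit:
jog_arm(plan=[0,0,-3,1,-4,0,0,0,0,-7.2,2,-8,0,0,0,0,-7.2,3.1,-12,0,0,0,0,-7.2,3.1,-15.2,0,0,0,0,-7.2,3.1,-15.2,4,0])

```text
clock: 0.57
eef_pos: [497.9, 32.4, 163.2]
ee_rot: [2.07, 2.353, 0.014]
wrist_force: [1.7, 0.5, -0.4]
grip_width: 0.298
finger_force: 0.0
```

Emit:
jog_arm(plan=[0,0,0,0,0,2,0,0,0,0,0,0,4,0,0,0,0,0,0,5.6,0,0,0,0,0,0,5.6,0,0,0,0,0,0,5.6,0])

```text
clock: 0.98
eef_pos: [497.4, 30.9, 100.1]
ee_rot: [-2.077, -2.356, 0.002]
wrist_force: [0.2, -0.4, 0.5]
grip_width: -0.003
finger_force: 0.0
```

```bash
python3 - <<'E'
from h import *
s=snapshot("wrist");np.save("wrist2",s);cv2.imwrite("pics/w2.png",s["img"][...,::-1]);t=sense();print(t["eef_pos"],t["grip_width"])
P=pts(s);a=np.deg2rad(7.2)
u=P[...,0]*np.cos(a)+P[...,1]*np.sin(a);v=-P[...,0]*np.sin(a)+P[...,1]*np.cos(a)
for l,zl,zh,v0,v1 in(("block76",74,78.5,100,300),("rail",56,60,60,300),("saddle",76,80,-80,40),("arm",21,60,-80,-55),("end",86,91,-60,20)):
    m=(P[...,2]>zl)&(P[...,2]<zh)&(v>v0)&(v<v1)&(u>440)&(u<525)
    if m.sum()>20: print(l,m.sum(),np.percentile(u[m],[1,50,99]).round(1),np.percentile(v[m],[1,50,99]).round(1))
E
```

```text
[498.28721648  30.99020175 100.95799139] -0.001144237146869596
rail 3481 [482.7 497.5 511.9] [ 60.6  81.8 101.3]
saddle 1129 [476.1 497.6 518.4] [-4.2  1.1  6. ]
arm 355 [447.5 455.  469.7] [-62.6 -61.9 -61.2]
end 428 [482.7 497.1 511.7] [-13.6 -10.8  -8.7]
```

View pics/w2.png

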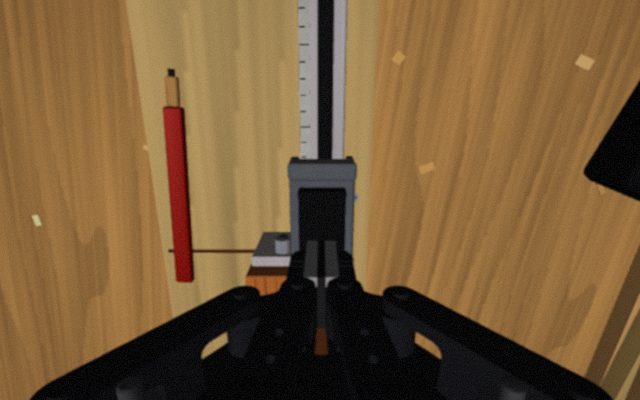

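The view shows the fingers centred over the black dished button (about (322,230)), square to the rail. The end block is still out of view. I'll press down.

Emit:
jog_arm(plan=[0,0,0,0,0,1.2,0,0,0,0,0,0,1.6,0,0,0,0,0,0,1.9,0,0,0,0,0,0,2.1,0,0,0,0,0,0,2.1,0])

```text
clock: 1.45
eef_pos: [498.1, 30.9, 79.8]
ee_rot: [2.078, 2.356, 0.0]
wrist_force: [-0.0, -0.7, 0.1]
grip_width: 0.001
finger_force: 0.0
```

```bash
python3 -c "
from h import *
t=sense();print(t['eef_pos'],t['wrist_force'],t['grip_width'])"
```

```text
[498.14406923  30.94839282  79.80644838] [-0.00434984 -0.65578487  0.08956418] 0.0009507977025460231
```

Emit:
jog_arm(plan=[0,0,0,0,0,0.1,0,0,0,0,0,0,0.2,0,0,0,0,0,0,0.2,0,0,0,0,0,0,0.2,0,0,0,0,0,0,0.2,0])

```text
clock: 1.87
eef_pos: [498.1, 31.0, 77.7]
ee_rot: [2.078, 2.356, 0.0]
wrist_force: [-0.7, -0.4, -0.8]
grip_width: -0.003
finger_force: 0.0
```

Emit:
jog_arm(plan=[0,0,0,0,0,0.1,0,0,0,0,0,0,0.1,0,0,0,0,0,0,0.2,0,0,0,0,0,0,0.2,0,0,0,0,0,0,0.2,0])

```text
clock: 2.28
eef_pos: [497.9, 30.9, 75.5]
ee_rot: [-2.078, -2.356, 0.0]
wrist_force: [0.8, -0.2, 0.1]
grip_width: -0.001
finger_force: 0.0
```

```bash
python3 - <<'E'
from h import *
t=sense();print(t['eef_pos'],t['wrist_force'])
s=snapshot("side");cv2.imwrite("pics/s3.png",cv2.resize(s["img"][165:245,290:400],None,fx=6,fy=6,interpolation=2)[...,::-1])
P=pts(s);a=np.deg2rad(7.2)
u=P[...,0]*np.cos(a)+P[...,1]*np.sin(a);v=-P[...,0]*np.sin(a)+P[...,1]*np.cos(a)
m=(u>478)&(u<516)&(v>-60)&(v<8)&(P[...,2]>70)&(P[...,2]<110)
for x in np.c_[u[m],v[m],P[...,2][m],s["img"][m]].round().astype(int)[::4]: print(*x)
E
```

```text
[497.93808031  30.93597916  75.49024373] [ 0.79261655 -0.22411206  0.08244737]
508 -53 86 51 47 36
511 -57 78 53 50 42
497 -47 88 48 42 32
483 -51 85 62 59 54
504 -44 85 48 43 30
490 -46 85 54 49 37
511 -44 81 57 52 44
497 -39 86 54 49 39
483 -42 84 70 68 64
503 -37 82 52 45 34
490 -39 82 53 47 36
514 -45 71 89 92 91
500 -27 86 53 48 35
486 -32 83 51 44 32
506 -21 86 52 46 37
493 -26 83 52 46 35
513 -34 70 88 90 91
499 -15 87 53 49 36
486 -18 85 51 47 38
506 -8 88 49 43 29
492 -8 89 50 45 34
509 -8 83 58 54 46
495 -7 85 52 45 34
482 -10 84 79 79 78
502 -8 79 80 81 78
488 -7 81 74 74 70
516 -12 71 96 102 102
481 -12 73 102 107 109
508 -1 76 104 109 108
495 -3 76 106 111 111
481 -2 77 109 116 116
501 6 78 92 95 94
488 4 78 97 101 99
511 5 72 67 66 60
494 7 75 72 71 65
```

View pics/s3.png

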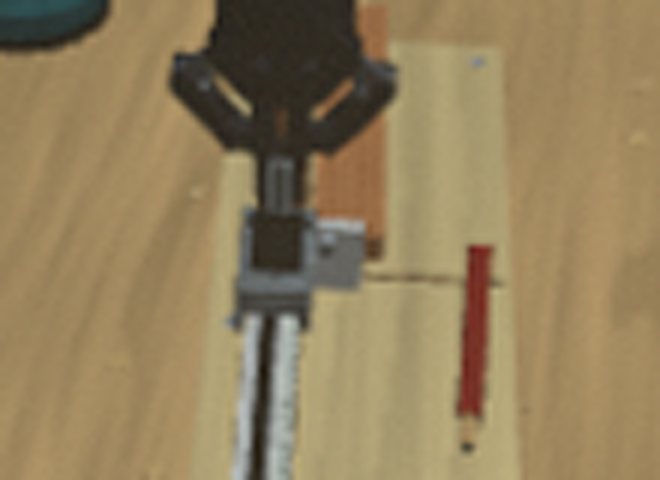

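The side view shows the fingertips at about crop (280,205), at or behind the button's rear edge instead of on it. I'll measure where the fingertips really are.

```bash
python3 - <<'E'
from h import *
a=np.deg2rad(7.2)
def uv(P): return np.stack([P[...,0]*np.cos(a)+P[...,1]*np.sin(a),-P[...,0]*np.sin(a)+P[...,1]*np.cos(a),P[...,2]],-1)
w=np.load("wrist2.npy",allow_pickle=True).item();Q=uv(pts(w))
print("wrist2");
for r in range(200,300,8): print(r,[tuple(Q[r,c].round().astype(int)) for c in(310,322,335)])
s=snapshot("side");Q=uv(pts(s));print("side")
for r in range(180,214,2): print(r,[tuple(Q[r,c].round().astype(int)) for c in(333,336,339)])
s=snapshot("scene");Q=uv(pts(s));m=(Q[...,0]>470)&(Q[...,0]<525)&(Q[...,1]>-110)&(Q[...,1]<10)&(Q[...,2]>62)&(Q[...,2]<125)
print("scene");q=Q[m];q=q[np.argsort(q[:,2])]
for x in q.round().astype(int)[::10]:print(*x)
E
```

```text
wrist2
200 [(np.int64(490), np.int64(-16), np.int64(84)), (np.int64(498), np.int64(-16), np.int64(84)), (np.int64(506), np.int64(-16), np.int64(84))]
208 [(np.int64(490), np.int64(-21), np.int64(86)), (np.int64(498), np.int64(-21), np.int64(84)), (np.int64(506), np.int64(-22), np.int64(83))]
216 [(np.int64(490), np.int64(-27), np.int64(83)), (np.int64(498), np.int64(-27), np.int64(84)), (np.int64(506), np.int64(-27), np.int64(83))]
224 [(np.int64(490), np.int64(-32), np.int64(84)), (np.int64(498), np.int64(-32), np.int64(85)), (np.int64(506), np.int64(-31), np.int64(86))]
232 [(np.int64(490), np.int64(-37), np.int64(85)), (np.int64(498), np.int64(-37), np.int64(84)), (np.int64(506), np.int64(-38), np.int64(84))]
240 [(np.int64(490), np.int64(-43), np.int64(84)), (np.int64(498), np.int64(-43), np.int64(84)), (np.int64(506), np.int64(-43), np.int64(84))]
248 [(np.int64(492), np.int64(-20), np.int64(147)), (np.int64(498), np.int64(-19), np.int64(147)), (np.int64(503), np.int64(-20), np.int64(147))]
256 [(np.int64(493), np.int64(-20), np.int64(155)), (np.int64(498), np.int64(-20), np.int
[... 2872 characters left out ...]
, (np.int64(495), np.int64(-6), np.int64(90)), (np.int64(485), np.int64(-4), np.int64(93))]
210 [(np.int64(506), np.int64(-23), np.int64(66)), (np.int64(495), np.int64(-10), np.int64(78)), (np.int64(485), np.int64(-13), np.int64(77))]
212 [(np.int64(505), np.int64(0), np.int64(77)), (np.int64(495), np.int64(2), np.int64(80)), (np.int64(485), np.int64(-1), np.int64(78))]
scene
518 3 62
521 -30 63
518 -1 65
514 -46 65
511 -48 66
487 -8 68
514 -12 68
511 -44 69
511 -36 70
520 -20 70
514 -1 72
514 -66 73
496 8 74
493 6 74
487 2 75
504 -68 76
508 8 78
495 0 79
501 7 80
494 -47 80
509 -26 81
512 -44 82
493 -29 82
483 3 83
503 -19 84
510 -7 85
509 -35 85
497 -38 86
515 -27 88
493 -10 91
491 -21 120
```

Depth puts the real fingertips about 38 mm higher than the reported TCP (about z 113 against 75.5), while laterally they are centred. I'll keep lowering in guarded steps.

Emit:
jog_arm(plan=[0,0,0,0,0,0.6,0,0,0,0,0,0,1.2,0,0,0,0,0,0,1.7,0,0,0,0,0,0,2.0,0,0,0,0,0,0,2.0,0])

```text
clock: 2.85
eef_pos: [497.2, 30.9, 54.5]
ee_rot: [-2.077, -2.356, 0.002]
wrist_force: [-0.6, -0.3, 0.9]
grip_width: -0.002
finger_force: 0.0
```

```bash
python3 - <<'E'
from h import *
a=np.deg2rad(7.2)
def uv(P): return np.stack([P[...,0]*np.cos(a)+P[...,1]*np.sin(a),-P[...,0]*np.sin(a)+P[...,1]*np.cos(a),P[...,2]],-1)
t=sense();print(t['eef_pos'],t['wrist_force'])
s=snapshot("side");Q=uv(pts(s))
for r in range(194,214): print(r,Q[r,336].round(),s["img"][r,336])
E
```

```text
[497.20507476  30.91658438  54.50162292] [-0.55759304 -0.30706122  0.88390269]
194 [498. -27. 134.] [56 50 40]
195 [497. -22. 133.] [55 51 43]
196 [497. -24. 128.] [74 73 69]
197 [497. -18. 128.] [82 83 79]
198 [497. -19. 123.] [66 64 56]
199 [497. -21. 117.] [61 58 50]
200 [497. -20. 113.] [63 60 52]
201 [497. -20. 109.] [63 60 53]
202 [496. -16. 108.] [62 58 52]
203 [496. -20. 101.] [62 57 52]
204 [496. -18.  98.] [66 63 55]
205 [496. -19.  93.] [61 56 48]
206 [496. -20.  88.] [52 46 35]
207 [496. -21.  82.] [53 47 37]
208 [495. -12.  86.] [53 47 35]
209 [495.  -9.  83.] [55 49 39]
210 [495. -10.  78.] [69 67 62]
211 [495. -16.  68.] [ 97 100  99]
212 [495.   1.  79.] [106 111 110]
213 [495.   1.  75.] [ 98 102 100]
```

Emit:
jog_arm(plan=[0,0,0,0,0,0.3,0,0,0,0,0,0,0.6,0,0,0,0,0,0,0.8,0,0,0,0,0,0,0.8,0,0,0,0,0,0,0.8,0])

```text
clock: 3.32
eef_pos: [498.2, 31.0, 47.7]
ee_rot: [2.077, 2.356, 0.0]
wrist_force: [-0.4, 0.1, 1.5]
grip_width: 0.0
finger_force: 0.9
```

Emit:
jog_arm(plan=[0,0,0,0,0,0.1,0,0,0,0,0,0,0.2,0,0,0,0,0,0,0.2,0,0,0,0,0,0,0.2,0,0,0,0,0,0,0.2,0])

```text
clock: 3.73
eef_pos: [498.2, 31.0, 45.8]
ee_rot: [2.077, 2.356, 0.001]
wrist_force: [0.3, 0.4, 4.2]
grip_width: 0.001
finger_force: 2.0
```

Emit:
jog_arm(plan=[0,0,0,0,0,0.1,0,0,0,0,0,0,0.2,0,0,0,0,0,0,0.3,0,0,0,0,0,0,0.3,0,0,0,0,0,0,0.3,0])

```text
clock: 4.15
eef_pos: [498.4, 31.0, 44.1]
ee_rot: [2.077, 2.356, 0.001]
wrist_force: [-3.8, -0.5, 19.6]
grip_width: 0.005
finger_force: 9.8
```

The button is at its hard stop at about 20 N. I'll ease off slightly and slide left.

Emit:
jog_arm(plan=[0,0,0,0.5,0,-0.05,0,0,0,0,1.5,0,-0.05,0,0,0,0,3,0,-0.05,0,0,0,0,4.5,0,-0.05,0,0,0,0,5.5,0,-0.05,0])

```text
clock: 4.57
eef_pos: [491.5, 86.6, 44.2]
ee_rot: [2.077, 2.357, 0.001]
wrist_force: [-3.2, -1.0, 15.1]
grip_width: 0.002
finger_force: 7.3
```

Emit:
jog_arm(plan=[0,0,0,1.5,0,0,0,0,0,0,3.0,0,0,0,0,0,0,4.5,0,0,0,0,0,0,6,0,0,0,0,0,0,6.8,0,0,0])

```text
clock: 4.98
eef_pos: [482.9, 155.1, 44.2]
ee_rot: [2.075, 2.358, 0.003]
wrist_force: [-1.3, -1.2, 14.2]
grip_width: 0.0
finger_force: 7.0
```

```bash
python3 - <<'E'
from h import *
a=np.deg2rad(7.2)
def uv(P): return np.stack([P[...,0]*np.cos(a)+P[...,1]*np.sin(a),-P[...,0]*np.sin(a)+P[...,1]*np.cos(a),P[...,2]],-1)
t=sense();print(uv(t['eef_pos']),t['wrist_force'])
s=snapshot("wrist");np.save("wrist3",s);Q=uv(pts(s));u,v,z=Q[...,0],Q[...,1],Q[...,2]
for l,zl,zh,v0,v1 in(("saddle",76,80,60,150),("block76",73,79,150,250),("rail",56,60,60,180),("rail left",56,60,180,260)):
    m=(z>zl)&(z<zh)&(v>v0)&(v<v1)&(u>470)&(u<525)
    if m.sum()>20: print(l,m.sum(),np.percentile(u[m],[1,50,99]).round(1),np.percentile(v[m],[1,50,99]).round(1))
E
```

```text
[498.53200304  93.30569409  44.2222578 ] [-1.27878086 -1.15801455 14.16054417]
saddle 3275 [476.6 497.3 518.3] [ 98.1 122.9 130.9]
block76 5362 [478.  492.1 517.2] [174.2 185.4 206. ]
rail 5298 [482.7 497.6 512.2] [130.7 153.4 173.7]
```

Block face is at v 174 and the stop's left end at v 131, so 43 mm remain.

Emit:
jog_arm(plan=[0,0,0,1,0,0,0,0,0,0,2,0,0,0,0,0,0,3,0,0,0,0,0,0,3.7,0,0,0,0,0,0,3.9,0,0,0])

```text
clock: 5.45
eef_pos: [478.2, 193.5, 44.2]
ee_rot: [2.075, 2.358, 0.003]
wrist_force: [-1.1, -0.0, 13.8]
grip_width: 0.001
finger_force: 6.9
```

Emit:
jog_arm(plan=[0,0,0,0.1,0,0,0,0,0,0,0.2,0,0,0,0,0,0,0.3,0,0,0,0,0,0,0.4,0,0,0,0,0,0,0.5,0,0,0])

```text
clock: 5.87
eef_pos: [477.7, 197.0, 44.2]
ee_rot: [2.077, 2.356, 0.002]
wrist_force: [-1.9, -0.7, 15.2]
grip_width: 0.006
finger_force: 6.8
```

Emit:
jog_arm(plan=[0,0,0,0.1,0,0,0,0,0,0,0.2,0,0,0,0,0,0,0.3,0,0,0,0,0,0,0.3,0,0,0,0,0,0,0.3,0,0,0])

```text
clock: 6.28
eef_pos: [477.6, 197.8, 44.2]
ee_rot: [2.078, 2.354, -0.001]
wrist_force: [-2.4, -5.4, 15.6]
grip_width: -0.001
finger_force: 7.7
```

The stop has met the block (side force −5.4 N). I'll release straight up and check.

Emit:
jog_arm(plan=[0,0,0,0,0,-0.3,0,0,0,0,0,0,-0.6,0,0,0,0,0,0,-1,0,0,0,0,0,0,-2.5,0,0,0,0,0,0,-5,0])

```text
clock: 6.7
eef_pos: [474.2, 199.0, 91.1]
ee_rot: [-2.075, -2.355, 0.009]
wrist_force: [0.7, -0.2, 0.5]
grip_width: -0.003
finger_force: 0.0
```

```bash
python3 - <<'E'
from h import *
a=np.deg2rad(7.2)
def uv(P): return np.stack([P[...,0]*np.cos(a)+P[...,1]*np.sin(a),-P[...,0]*np.sin(a)+P[...,1]*np.cos(a),P[...,2]],-1)
t=sense();print(uv(t['eef_pos']),t['wrist_force'])
for n in("wrist","side"):
  s=snapshot(n);Q=uv(pts(s));u,v,z=Q[...,0],Q[...,1],Q[...,2]
  if n=="wrist": cv2.imwrite("pics/w4.png",s["img"][...,::-1])
  for l,zl,zh,v0,v1,u0 in(("saddle",76,80,60,174,470),("btn",82,91,100,165,470),("rail",56,60,60,180,470),("batten",38,42,-370,-60,430)):
    m=(z>zl)&(z<zh)&(v>v0)&(v<v1)&(u>u0)&(u<(480 if l=="batten" else 525))
    if m.sum()>20: print(n,l,m.sum(),np.percentile(u[m],[1,50,99]).round(1),np.percentile(v[m],[.5,50,99.5]).round(1),np.median(z[m]))
    if n=="side" and l=="batten":
      for v0 in range(-340,-90,40):
        k=m&(v>v0)&(v<v0+40); print(v0,np.percentile(u[k],[3,97]).round(1) if k.sum()>8 else None)
E
```

```text
[495.3696165  138.00740065  91.14353002] [ 0.70087895 -0.24586023  0.54290713]
wrist saddle 1246 [476.3 498.3 519. ] [102.4 168.8 173.8] 77.80979041048846
wrist btn 2425 [482.8 498.1 512. ] [123.7 144.1 159.3] 84.26410036871582
side saddle 35 [476.9 498.8 517.2] [100.  167.1 173.2] 77.64159152285242
side btn 106 [481.7 495.6 510.5] [112.7 136.7 163.4] 85.30581558228215
side rail 25 [475.4 493.9 510.6] [ 61.5  73.5 113.6] 58.45663418161212
side batten 150 [433.2 443.3 453.8] [-341.6 -208.   -99.8] 40.13356470376294
-340 [435.4 452. ]
-300 [434.9 451. ]
-260 [434.6 453.9]
-220 [434.1 453.3]
-180 [433.5 452.5]
-140 [433.2 451.8]
-100 None
```

View pics/w4.png

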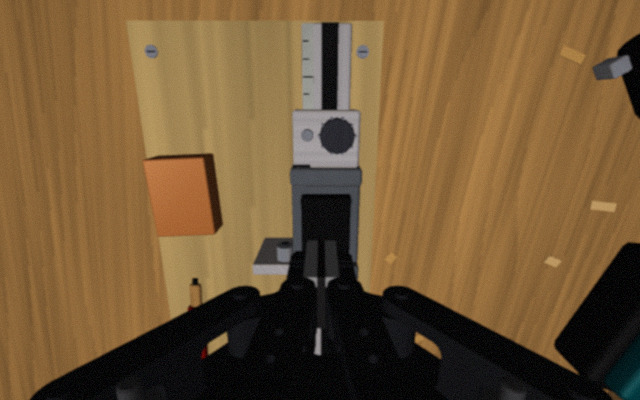

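The view shows the saddle's left end against the block (seam at about (326,168)) with the button up again; depth gives the saddle end at 173.8 and the block at 174. Now I move over to the batten's right end.

Emit:
jog_arm(plan=[0,0,0,-3,-1,-1.5,0,0,0,0,-7,-2,-2,0,0,0,0,-11,-3,-2,0,0,0,0,-15,-4.1,-2,0,0,0,0,-19,-4.1,-2,0])

```text
clock: 7.22
eef_pos: [457.0, 4.6, 112.4]
ee_rot: [-2.075, -2.356, 0.003]
wrist_force: [0.4, 0.9, -0.4]
grip_width: 0.001
finger_force: 0.0
```

Emit:
jog_arm(plan=[0,0,0,-4,0,0,0,0,0,0,-8,0,0,0,0,0,0,-12,0,0,0,0,0,0,-16,0,0,0,0,0,0,-20,0,0,0])

```text
clock: 7.63
eef_pos: [484.4, -193.8, 112.4]
ee_rot: [-2.076, -2.356, 0.0]
wrist_force: [0.8, 0.1, 1.0]
grip_width: -0.001
finger_force: 0.0
```

Emit:
jog_arm(plan=[0,0,0,-4,0,0,0,0,0,0,-8,0,0,0,0,0,0,-12.2,0,0,0,0,0,0,-12.2,0,2,0,0,0,0,-12.2,0,3,0])

```text
clock: 8.05
eef_pos: [498.7, -316.0, 81.0]
ee_rot: [-2.082, -2.351, 0.002]
wrist_force: [0.1, 0.9, -0.5]
grip_width: -0.001
finger_force: 0.0
```

```bash
python3 - <<'E'
from h import *
a=np.deg2rad(7.2)
def uv(P): return np.stack([P[...,0]*np.cos(a)+P[...,1]*np.sin(a),-P[...,0]*np.sin(a)+P[...,1]*np.cos(a),P[...,2]],-1)
t=sense();print(uv(t['eef_pos']),t['wrist_force'],t['ee_rot'])
s=snapshot("wrist");Q=uv(pts(s));u,v,z=Q[...,0],Q[...,1],Q[...,2]
cv2.imwrite("pics/w5.png",s["img"][...,::-1])
m=(z>38)&(z<42)&(u>430)&(u<481)&(v<-90)&(v>-360)
print(m.sum(),np.percentile(v[m],[.5,50]).round(1))
for v0 in range(-345,-200,30):
  k=m&(v>v0)&(v<v0+30); print(v0,np.percentile(u[k],[1,99]).round(1) if k.sum()>8 else None)
m=(u>430)&(u<500)&(v<-340)&(v>-400)&(z>60);print("finger",Q[m][np.argsort(z[m])[:5]].round())
E
```

```text
[ 455.12167002 -375.99784942   81.00157965] [ 0.05669907  0.9496136  -0.5196044 ] [-2.08230383e+00 -2.35059041e+00  1.99013114e-03]
11583 [-343.4 -288.1]
-345 [434.7 478.5]
-315 [434.6 478.4]
-285 [434.4 478.4]
-255 [434.3 478.1]
-225 None
finger [[ 459. -364.  119.]
 [ 448. -364.  120.]
 [ 457. -364.  120.]
 [ 455. -364.  120.]
 [ 458. -364.  120.]]
```

View pics/w5.png

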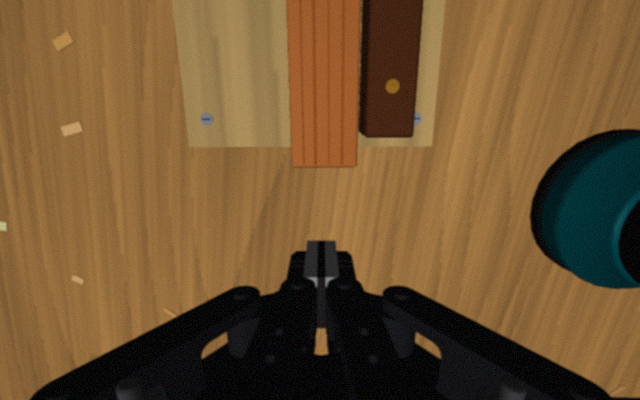

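The view shows the batten's right end at about (323,165), centred on the fingers (about (320,245)), with 20 mm of clear bench between. I'll descend beside it.

Emit:
jog_arm(plan=[0,0,0,0,0,3.5,0,0,0,0,0,0,7,0,0,0,0,0,0,8.7,0,0,0,0,0,0,9.3,0,0,0,0,0,0,9.3,0])

```text
clock: 8.52
eef_pos: [499.3, -311.0, -11.6]
ee_rot: [-2.072, -2.356, 0.0]
wrist_force: [0.1, -0.4, 0.6]
grip_width: 0.0
finger_force: 0.0
```

```bash
python3 - <<'E'
from h import *
a=np.deg2rad(7.2)
def uv(P): return np.stack([P[...,0]*np.cos(a)+P[...,1]*np.sin(a),-P[...,0]*np.sin(a)+P[...,1]*np.cos(a),P[...,2]],-1)
t=sense();print(uv(t['eef_pos']),t['wrist_force'])
s=snapshot("wrist");Q=uv(pts(s));u,v,z=Q[...,0],Q[...,1],Q[...,2]
for r in range(200,260,6): print(r,Q[r,314].round(),Q[r,328].round())
E
```

```text
[ 456.36761739 -371.15201083  -11.56217124] [ 0.07730034 -0.41892279  0.57646474]
200 [ 453. -336.   40.] [ 459. -336.   40.]
206 [ 453. -338.   41.] [ 459. -339.   40.]
212 [ 453. -341.   40.] [ 459. -341.   39.]
218 [ 453. -344.   39.] [ 459. -344.   40.]
224 [ 452. -361.   -0.] [ 460. -361.    0.]
230 [ 452. -365.   -0.] [ 460. -365.   -0.]
236 [ 452. -368.    1.] [ 460. -367.    2.]
242 [ 453. -359.   29.] [ 459. -359.   30.]
248 [ 453. -359.   35.] [ 459. -359.   35.]
254 [ 453. -359.   42.] [ 459. -359.   41.]
```

Emit:
jog_arm(plan=[0,0,0,0.7,0,0,0,0,0,0,1.4,0,0,0,0,0,0,2.2,0,0,0,0,0,0,3.2,0.1,0,0,0,0,0,4,0.2,0,0])

```text
clock: 8.98
eef_pos: [497.8, -272.7, -8.9]
ee_rot: [2.076, 2.356, 0.001]
wrist_force: [0.4, -1.8, 1.0]
grip_width: 0.001
finger_force: 0.9
```

Emit:
jog_arm(plan=[0,0,0,1,0.1,0,0,0,0,0,2,0.2,0,0,0,0,0,3,0.3,0,0,0,0,0,4,0.4,0,0,0,0,0,5,0.5,0,0])

```text
clock: 9.4
eef_pos: [495.1, -222.0, -10.2]
ee_rot: [-2.077, -2.356, 0.001]
wrist_force: [-0.4, -1.6, -0.2]
grip_width: 0.001
finger_force: 0.8
```

```bash
cat > b.py <<'E'
from h import *
a=np.deg2rad(7.2)
def uv(P): return np.stack([P[...,0]*np.cos(a)+P[...,1]*np.sin(a),-P[...,0]*np.sin(a)+P[...,1]*np.cos(a),P[...,2]],-1)
t=sense();print(uv(t['eef_pos']),t['wrist_force'])
for n in ("wrist","side"):
  s=snapshot(n);Q=uv(pts(s));u,v,z=Q[...,0],Q[...,1],Q[...,2]
  if n=="wrist": cv2.imwrite("pics/w6.png",s["img"][...,::-1])
  m=(z>38)&(z<42)&(u>425)&(u<490)&(v<105)&(v>-360)
  print(n,m.sum(),np.percentile(v[m],[.5,50,99.5]).round(1))
  for v0 in range(-345,110,30):
    k=m&(v>v0)&(v<v0+30)
    if k.sum()>15: print(v0,np.percentile(u[k],[2,98]).round(1))
E
python3 b.py
```

```text
[ 463.41813167 -282.29835942  -10.23894503] [-0.39376323 -1.59805867 -0.23146046]
wrist 29297 [-274.  -215.  -174.9]
-285 [438.1 481.7]
-255 [438.  481.2]
-225 [438.1 481.2]
-195 [438.1 481.3]
side 365 [-269.7 -121.9  -15.1]
-255 [438.4 475. ]
-225 [438.2 480.1]
-195 [437.6 479.4]
-165 [437.1 475.4]
-135 [437.  480.4]
-105 [436.3 479.5]
-75 [439.4 478.9]
-45 [439.1 477.7]
```

The batten is following the fence well, with about 118 mm left.

Emit:
jog_arm(plan=[0,0,0,1,0.05,0,0,0,0,0,2,0.1,0,0,0,0,0,3,0.1,0,0,0,0,0,4,0.1,0,0,0,0,0,5,0.1,0,0])

```text
clock: 9.92
eef_pos: [490.3, -172.6, -9.9]
ee_rot: [-2.078, -2.356, 0.0]
wrist_force: [-1.9, -2.0, 0.9]
grip_width: -0.001
finger_force: 1.0
```

Emit:
jog_arm(plan=[0,0,0,1,0,0,0,0,0,0,2,0,0,0,0,0,0,3,0,0,0,0,0,0,4,0,0,0,0,0,0,5,0,0,0])

```text
clock: 10.33
eef_pos: [484.1, -122.9, -9.9]
ee_rot: [-2.077, -2.357, 0.0]
wrist_force: [-0.6, -2.3, 0.6]
grip_width: -0.005
finger_force: 0.9
```

```bash
python3 b.py
```

```text
[ 464.87170363 -182.55774485   -9.93960969] [-0.60186049 -2.34120937  0.64818382]
wrist 29253 [-174.2 -115.2  -75. ]
-195 [438.6 481.9]
-165 [438.2 481.4]
-135 [438.2 481.4]
-105 [438.2 481.6]
-75 [438.4 481.3]
side 396 [-174.8  -43.7   75.5]
-165 [437.3 478.5]
-135 [437.  480.7]
-105 [436.4 479.7]
-75 [436.4 478.9]
-45 [439.  478.1]
-15 [438.6 480.1]
15 [438.2 478.7]
45 [437.6 478.2]
```

Emit:
jog_arm(plan=[0,0,0,0.6,0,0,0,0,0,0,1.1,0,0,0,0,0,0,1.4,0,0,0,0,0,0,1.6,0,0,0,0,0,0,1.7,0,0,0])

```text
clock: 10.85
eef_pos: [482.4, -107.1, -9.8]
ee_rot: [2.077, 2.356, 0.0]
wrist_force: [-0.4, -1.7, 1.8]
grip_width: -0.003
finger_force: 0.7
```

Emit:
jog_arm(plan=[0,0,0,0.05,0,0,0,0,0,0,0.1,0,0,0,0,0,0,0.15,0,0,0,0,0,0,0.2,0,0,0,0,0,0,0.2,0,0,0])

```text
clock: 11.27
eef_pos: [482.0, -105.2, -9.9]
ee_rot: [2.078, 2.356, 0.0]
wrist_force: [0.9, -1.6, 1.7]
grip_width: -0.001
finger_force: 0.9
```

Emit:
jog_arm(plan=[0,0,0,0.05,0,0,0,0,0,0,0.1,0,0,0,0,0,0,0.15,0,0,0,0,0,0,0.2,0,0,0,0,0,0,0.2,0,0,0])

```text
clock: 11.68
eef_pos: [481.9, -104.5, -9.8]
ee_rot: [2.078, 2.354, -0.001]
wrist_force: [-0.3, -6.0, 0.0]
grip_width: -0.0
finger_force: 2.9
```

Contact: 6 N, well under the brake's 15 N. I'll back off along the rail, then look.

Emit:
jog_arm(plan=[0,0,0,-0.5,0,0,0,0,0,0,-1.5,0,0,0,0,0,0,-3,0,0,0,0,0,0,-3,0,-4,0,0,0,0,-3,0,-8,0])

```text
clock: 12.1
eef_pos: [482.2, -133.4, 67.6]
ee_rot: [-2.074, -2.349, 0.008]
wrist_force: [2.3, 0.0, 0.8]
grip_width: -0.002
finger_force: 0.0
```

Emit:
jog_arm(plan=[0,0,0,0,0,-4,0,0,0,0,0,0,-6,0,0,0,0,0,0,-6,0,0,0,0,0,0,-6,0,0,0,0,0,0,-6,0])

```text
clock: 12.52
eef_pos: [484.5, -132.7, 129.2]
ee_rot: [-2.076, -2.355, 0.001]
wrist_force: [-1.0, 0.4, -0.7]
grip_width: 0.002
finger_force: 0.0
```

```bash
python3 b.py; python3 - <<'E'
from h import *
a=np.deg2rad(7.2)
def uv(P): return np.stack([P[...,0]*np.cos(a)+P[...,1]*np.sin(a),-P[...,0]*np.sin(a)+P[...,1]*np.cos(a),P[...,2]],-1)
s=snapshot("side");Q=uv(pts(s));u,v,z=Q[...,0],Q[...,1],Q[...,2]
m=(v>160)&(v<178)&(u>470)&(u<525)&(z>76)&(z<80);print("saddle left",np.percentile(v[m],[2,98]))
c=cv2.resize(s["img"][170:270,310:400],None,fx=5,fy=5,interpolation=2)
s=snapshot("scene");d=cv2.resize(s["img"][130:230,245:435],None,fx=4,fy=4,interpolation=2)
k=cv2.imread("pics/w6.png")
cv2.imwrite("pics/f.png",np.hstack([cv2.resize(c,(360,400)),cv2.resize(k[...,::-1],(440,400))])[...,::-1])
E
```

```text
[ 464.0457176  -192.37097261  129.19396659] [-1.02537048  0.43885273 -0.74700016]
wrist 8419 [-151.2  -94.3  -46.1]
-165 [437.3 480.7]
-135 [437.3 480.5]
-105 [437.3 480.4]
-75 [437.2 480.4]
side 401 [-150.3  -27.3   91.8]
-165 [438.7 478.1]
-135 [436.8 477.7]
-105 [436.5 479.6]
-75 [436.  478.9]
-45 [435.6 477.5]
-15 [438.6 479.7]
15 [438.2 478.9]
45 [437.8 477.8]
saddle left [164.27149272 176.43327571]
```

View pics/f.png

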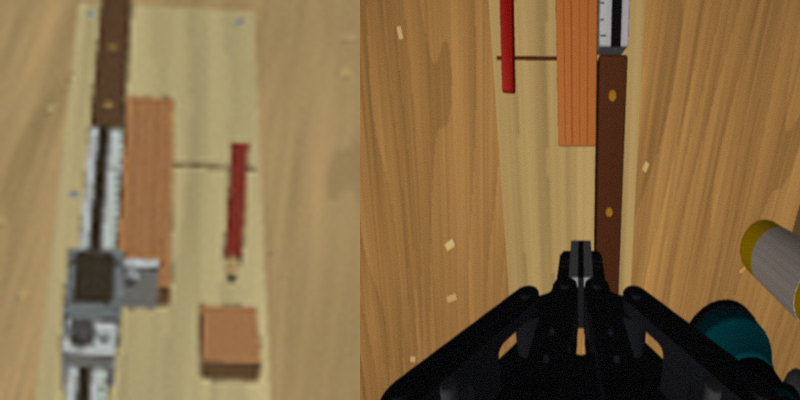

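The batten butts the arm: its right end is at v −151.5, so its left end is at about 98.5 against the arm face at about 98, and the bystanders have not moved. I'll check the gap to the fence.

```bash
python3 - <<'E'
from h import *
s=snapshot("wrist")
# along-fence yaw from batten and fence edge pixels, per row
P=pts(s);z=P[...,2];a=np.deg2rad(7.2)
u=P[...,0]*np.cos(a)+P[...,1]*np.sin(a);v=-P[...,0]*np.sin(a)+P[...,1]*np.cos(a)
hit=[]
for r in range(5,220,12):
    b=np.where((abs(z[r])>38)&(z[r]<42)&(u[r]>430)&(u[r]<500))[0]; f=np.where((z[r]>56.5)&(z[r]<59.5)&(u[r]>470)&(u[r]<520))[0]
    bb=(b[0],u[r,b[0]].round(1),u[r,b[-1]].round(1),v[r,b[0]].round()) if len(b)>5 else None
    ff=(f[0],u[r,f[0]].round(1),u[r,f[-1]].round(1)) if len(f)>3 else None
    print(r,bb,ff)
E
```

```text
5 (np.int64(285), np.float64(437.0), np.float64(481.0), np.float64(-49.0)) (np.int64(348), np.float64(481.9), np.float64(511.0))
17 (np.int64(285), np.float64(436.8), np.float64(480.3), np.float64(-57.0)) (np.int64(349), np.float64(482.6), np.float64(511.6))
29 (np.int64(285), np.float64(436.4), np.float64(481.9), np.float64(-65.0)) (np.int64(349), np.float64(482.9), np.float64(511.4))
41 (np.int64(286), np.float64(436.9), np.float64(480.7), np.float64(-73.0)) (np.int64(348), np.float64(482.4), np.float64(510.9))
53 (np.int64(286), np.float64(436.8), np.float64(480.9), np.float64(-82.0)) None
65 (np.int64(286), np.float64(436.5), np.float64(481.8), np.float64(-90.0)) (np.int64(348), np.float64(482.8), np.float64(510.4))
77 (np.int64(287), np.float64(437.1), np.float64(480.5), np.float64(-99.0)) (np.int64(347), np.float64(482.3), np.float64(511.2))
89 (np.int64(287), np.float64(436.7), np.float64(480.7), np.float64(-108.0)) (np.int64(346), np.float64(481.8), np.float64(510.7))
101 (np.int64(287), np.float64(436.4), np.float64(480.8), np.float64(-117.0)) (np.int64(346), np.float64(482.0), np.float64(510.7))
113 (np.int64(288), np.float64(437.1), np.float64(481.8), np.float64(-126.0)) (np.int64(346), np.float64(482.1), np.float64(511.0))
125 (np.int64(288), np.float64(436.8), np.float64(480.4), np.float64(-135.0)) (np.int64(347), np.float64(483.0), np.float64(510.1))
137 (np.int64(288), np.float64(436.5), np.float64(480.6), np.float64(-145.0)) (np.int64(346), np.float64(482.5), np.float64(511.4))
149 None (np.int64(346), np.float64(482.7), np.float64(511.1))
161 None (np.int64(345), np.float64(482.2), np.float64(510.5))
173 None (np.int64(345), np.float64(482.4), np.float64(510.5))
185 None (np.int64(344), np.float64(481.8), np.float64(511.2))
197 None (np.int64(344), np.float64(482.1), np.float64(510.7))
209 None (np.int64(344), np.float64(482.3), np.float64(510.5))
```

The batten is parallel to the fence with a gap of about 0.5 mm or less, so I'm handing in.

```bash
python3 -c "
from workcell import *
print(close_job())"
```

```text
the job is handed in; nothing more can be done
None
```

The job is handed in at about 13 s: the stop is against the end block with its brake on, and the batten butts the stop arm, lying flat along the fence (gap about 0.5 mm or less).

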